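# Key a round lino block onto its register pin and lock it in the printing jig

### The arm

A 6-joint arm with a two-finger parallel gripper is mounted at the origin on the work surface; the furniture and walls round the work are solid. World frame = base frame: x ahead of the robot, y to its left, z up, the work surface at z = 0. Lengths are in mm, angles in rad, forces in N, time in s.
With the tool pointing down it reaches from about 350 to 875 mm from the base axis. Payload 4.2 kg.
Tool frame: the origin (TCP) lies between the finger pads; the fingertips stand 11 mm ahead of it and the grasp point (between the pads) lies 8 mm behind it; z points along the fingers, y is the direction in which the jaws open and shut (so a half turn about z gives the same grasp; the last joint's range is limited). The gripper opens to 85 mm and grips with 20 to 120 N. Pads are 22 mm wide; open, the fingers measure 114 mm over their backs; the gripper's body (76 mm by 85 mm) begins 54 mm behind the grasp point. The pads swing forward as they close: fully open they stand 13 mm farther back than shut.
Start: joints at [0.259, 0.385, 0.008, 0, -1.194, -0.259], TCP at [624.979, 0.025, 242.312] pointing down, gripper open.
Joint ranges: [-3.14, 3.14], [-1.21, 2.06], [-1.07, 1.41], [-3.16, 2.05], [-2.99, -0.16], [-3.1, 3.1]. Speed limits (rad/s): [2.79, 2.79, 3.14, 3.14, 3.14, 3.14].

### API

Orientations are given as a unit quaternion [x, y, z, w].
In Python, from bench import * gives the robot as it stands.
- The arm moves only by the tool servo_tool, never from a script. Its argument "rows" is a list of rows, each a list of 7 numbers: the opening, from 0 (shut) to 1 (fully open), then the shift along the tool's x, y, z in cm, then the turn, a rotation vector about the tool's x, y, z in degrees. A call has 1 to 12 rows; each row shifts and turns the commanded pose from where the row before left it, along the tool's axes as they then stand; what a row does not reach is not made up. A row lasts 1/10 s, in which the tool goes at most 50 mm and 8.59 degrees, less where a joint would pass 70% of its speed; a pose out of reach is approached as far as the arm can. A call is refused whole if a number of a shift passes 5 or a number of a turn 8.59, either way. A call with a gripper value outside its range is refused whole. The fingers move at their own pace and stop on an object; the grip force is fixed at half the most. Time passes only in rows, so rows that do not move let the fingers close. It gives the time, the measured TCP pose, the force and the opening at its end, in the units of the state.
- read_state(): the state, without advancing time (a new reading comes with each control period).
- get_image(name): name is "scene" or "side" or "wrist"; returns a dict with "image" (384x512x3 uint8, red, green, blue), "mtx" (3x3 intrinsics, pixels), "k1" (the pictures are not rectified: a ray, as slopes to the right and down, at radius r is drawn at 1 + k1 r^2 times it, then the intrinsics apply), "extrinsics" (4x4, takes a point from camera to world coordinates). Camera axes: x right, y up, looking along -z (the intrinsics and any distortion apply to the point x, -y, -z); pixel columns grow to the right and rows downward; lengths in mm; the calibration is good to about 2 mm. A picture is of the moment at which its call begins. There is no depth.
- job_done(): hands the job in, once; it reports no verdict.
The state is a dict: "clock": time; "joints": joint angles; "joint_vel": joint speeds; "joint_efforts": joint torques, N m; "position": TCP position; "ee_rot": TCP orientation; "contact_force": force on the tool from outside, world axes, zero at the start; "wrist_torque": the same for the moment, N m; "gripper_width": finger opening in mm.
Only numpy, scipy, OpenCV 4.12 (cv2) and the standard library are available. Lean on these libraries where they do the work, as an engineer would, in place of code of your own. Each camera call takes 0.05 s, during which the arm holds its last target. There are 200 camera calls.

### The job

The round lino block on the printing jig is sitting high and turned out of register. With your fingertips turn it until the notch in its rim meets the brass pin, press it fully down onto the jig, then push the red knob of the swivel catch round until the catch lies fully closed over the block's rim. Do not lift the block, and leave the baren, the ink tin and the roll of tape where they are.

Things in the scene. Friction and masses are not known exactly. Their poses are not given: they have to be found in the camera images.
- jig: plywood printing jig fixed on the table, board 12 mm thick. Origin on the table under the turning axis of the round block; z up. The board reaches x -105 to +105, y -140 to +85 mm. Its -x side carries the brass register pin (at x -55.5 mm, y 0), its -y side the swivel catch (pivot at x 0, y -76 mm). Wooden paper stops 3 mm high along the +x and +y edges
- pin_top (a point): top of the domed brass register pin, 22 mm above the table; pin 10 mm thick, 10 mm high over the board, on a steel tab that shows beyond the block's rim
- block_face (a point): centre of the block's upper face, on its axis: 45 mm above the table while high, 33 mm when seated. Carved dark green lino disc 90 mm across, standing 9 mm above a wooden backing disc 120 mm across, 12 mm thick. A hidden centre spigot lets it only turn and slide up and down. A fingertip pressed lightly (2 to 5 N) on the lino 25 to 30 mm off the axis drags it round, with some slip
- block_notch (a point): middle of the notch in the rim of the wooden backing, 55.5 mm from the block's axis, half-way up the backing; the notch is 14 mm wide, open outwards, above and below, and turns with the block. The carved stem of the sprig points at it
- block (a joint): angle of the block about the upright axis (rad), growing counter-clockwise seen from above; at 0 or any multiple of 2 pi the notch is over the pin. Turns without end (0.02 N m) and stays where it is left. Starts at least 0.6 rad out of register, either way round
- block_seat (a joint): how far the block is pressed down (m): 0 = high, 2 mm clear of the pin; 0.012 = fully seated; negative = lifted. Friction holds it at any height; it needs 6 to 7 N to go down. With the notch not over the pin it stops on the pin's dome at 0.002 to 0.003 and can still be turned there; within about 4 mm of register the dome draws it in
- catch (a joint): swivel catch (rad): 0 = closed on its stop, nose over the block's rim; starts open at 1.25 to 1.6. Aluminium arm 14 mm wide, 25.5 to 31 mm above the table; nose 26 mm from the pivot, red knob 36 mm the other way, in the jig's frame at x = -36 sin q, y = -76 - 36 cos q mm. The block's side stops the nose unless the block is seated. Needs 1 to 2 N at the knob, stays where left
- knob_top (a point): centre of the top of the catch's red knob, 49 mm above the table; the knob is 14 mm thick and stands 18 mm above the arm
- baren: wooden baren (rubbing disc with a knob), 108 mm across, 48 mm high, beside the jig; origin under its centre; leave it
- tin: ink tin with a red band, 68 mm across, 51 mm high, behind the jig; origin under its centre; leave it
- tape: roll of masking tape, 104 mm across, 25 mm high, behind the jig; origin under its centre; leave it

How it is judged (in metres and radians):
On the way, in this order (a step that is already met when the one before it is completed fails the run):
1. the block is pressed fully down with its notch over the pin (value of joint block_seat above 0.0105 m and horizontal distance between block_notch and pin_top below 0.004 m), for 0.2 s.
2. the catch is swung closed over the seated block (value of joint catch below 0.15 rad and value of joint block_seat above 0.0105 m), for 0.2 s.
At the end, for the whole second after the job is handed in: the block is down on the jig (pressed at least 10.5 of its 12 mm) with the notch within 4 mm of the pin's axis, and the catch is closed to within 0.15 rad of its stop and at rest (all of step 2 and horizontal distance between block_notch and pin_top below 0.004 m and not (velocity of joint catch above 0.05 rad/s) and not (velocity of joint catch below -0.05 rad/s)); the robot touches nothing.
It fails at once if the block is lifted more than 4 mm (value of joint block_seat below -0.004 m).
It fails at once if the baren, the ink tin or the tape is moved more than 15 mm (distance of any of baren, tin, tape from where it was at the start of the episode above 0.015 m).
It also fails if it takes over 56 s, if anything falls off the work surface, if the arm or the gripper's body presses on something with over 40 N, if the wrist force passes 120 N, or if a joint passes its speed limit or range.

## Working session

There is one attempt and no reset: what is moved stays moved. The work goes in short steps, Python scripts to look and compute and a tool call to move; the robot and the scene stay as the last step left them, time stands still between calls to the robot, and variables do not carry over. Pictures are saved under pics/ and viewed, about 8 in all and at most 12, crops included, and the job is handed in when it is done.

Besides the shell and the picture viewer there is one more tool, called as name([rows], argument=value, ...), one row to a line, values as JSON. servo_tool: Moves the arm, as the interface text tells. Its arguments: {"type":"object","properties":{"rows":{"type":"array","items":{"type":"array","items":{"type":"number"}}}},"required":["rows"]}

```bash
mkdir -p pics
cat > h.py <<'E'
from bench import *
import numpy as np, cv2
def shot(n,f):
    d=get_image(n); cv2.imwrite('pics/'+f,cv2.cvtColor(d['image'],cv2.COLOR_RGB2BGR)); np.savez('pics/'+f+'.npz',**{k:np.array(d[k]) for k in d}); return d
def load(f): return dict(np.load('pics/'+f+'.npz'))
def ray(d,u,v):
    K=d['mtx'];x=(u-K[0,2])/K[0,0];y=(v-K[1,2])/K[1,1]
    k=float(d['k1']);a,b=x,y
    for _ in range(30):
        s=1+k*(a*a+b*b);a,b=x/s,y/s
    E=d['extrinsics'];return E[:3,3],E[:3,:3]@np.array([a,-b,-1])
def onz(d,u,v,z):
    o,r=ray(d,u,v);return o+r*(z-o[2])/r[2]
def proj(d,p):
    E=d['extrinsics'];c=E[:3,:3].T@(np.array(p)-E[:3,3]);a,b=c[0]/-c[2],-c[1]/-c[2]
    s=1+float(d['k1'])*(a*a+b*b);K=d['mtx'];return K[0,0]*a*s+K[0,2],K[1,1]*b*s+K[1,2]
E
python3 - <<'E'
from h import *
a=[shot(n,n+'0.png')['image'] for n in('scene','wrist')]
cv2.imwrite('pics/both.png',cv2.cvtColor(np.hstack(a),cv2.COLOR_RGB2BGR)[:, :])
s=read_state();print(s['position'],s['ee_rot'],s['contact_force'],s['clock'])
for n in('scene','wrist'):
    d=load(n+'0.png');print(d['extrinsics'].round(3).tolist())
E
```

```text
[6.24480982e+02 5.57512370e-03 2.41346722e+02] [-7.07043615e-01  7.07169263e-01  6.53971806e-04 -7.29906007e-04] [-0.12612771  0.00634049 -0.50623462] 0.1
[[-0.077, -0.476, 0.876, 1292.303], [0.997, -0.046, 0.063, -144.64], [0.01, 0.878, 0.478, 485.216], [0.0, 0.0, 0.0, 1.0]]
[[-1.0, -0.002, 0.003, 625.658], [0.001, -0.945, -0.327, -84.991], [0.004, -0.327, 0.945, 372.381], [0.0, 0.0, 0.0, 1.0]]
```

View pics/scene0.png

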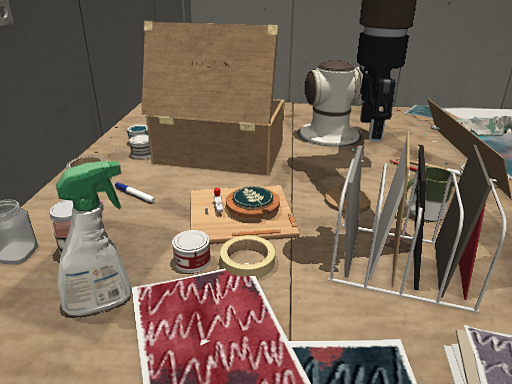

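View pics/wrist0.png

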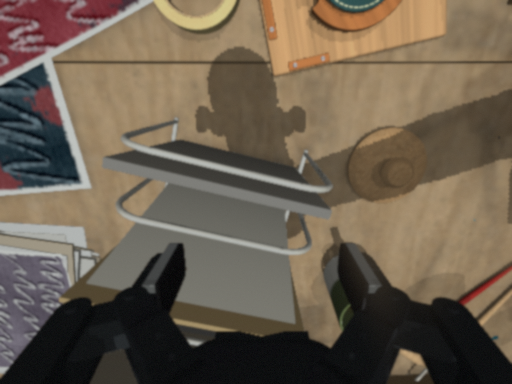

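The scene view shows the block at about (253,200), the catch with its red knob at (217,191), the tin at (191,250) and the tape at (247,256). The wrist view shows the baren at (385,165) and the jig edge at top right.

Run:
```python
from h import *
d=load('scene0.png')
for n,u,v,z in [('block',253,197,45),('knob',217,190,49),('tin',191,238,51),('tape',247,250,25),('pin?',207,211,12),('c1',190,189,12),('c2',283,185,12),('c3',298,236,12),('c4',194,241,12)]:
    print(n,onz(d,u,v,z).round(0))
w=load('wrist0.png');print('baren',onz(w,390,170,40).round(),'jigc',onz(w,275,75,12).round(),onz(w,445,35,12).round(), onz(w,355,5,21).round())
im=d['image'][165:265,160:320][:,:,::-1];cv2.imwrite('pics/c.png',cv2.resize(im,None,fx=5,fy=5,interpolation=2))
```

```text
block [ 534. -210.   45.]
knob [ 517. -293.   49.]
tin [ 705. -310.   51.]
tape [ 697. -207.   25.]
pin? [ 549. -312.   12.]
c1 [ 452. -372.   12.]
c2 [ 410. -146.   12.]
c3 [ 626. -111.   12.]
c4 [ 661. -316.   12.]
baren [460.   4.  40.] jigc [ 608. -110.   12.] [ 407. -153.   12.] [ 520. -181.   21.]
```

View pics/c.png

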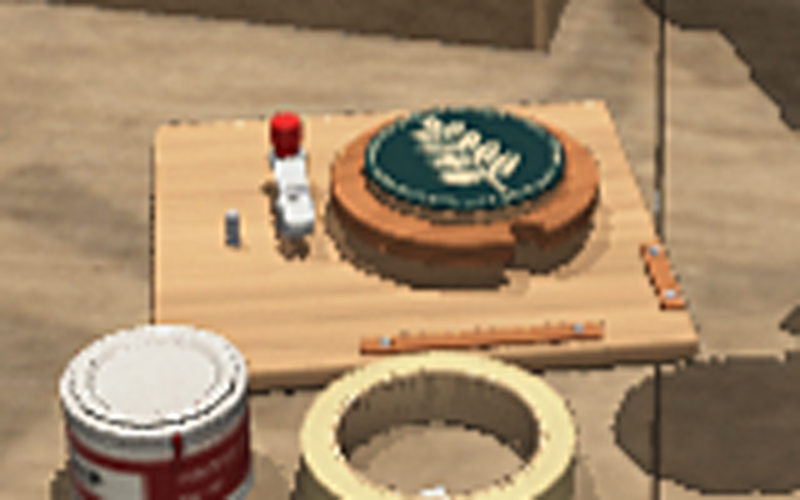

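The crop shows the notch at crop (515,238), i.e. image pixel (263,213). The stops are on the near and right edges, so jig x/y roughly match world x/y with a small yaw. The catch is open and the knob is on the robot side.

Run:
```python
from h import *
d=load('scene0.png')
for n,u,v in [('boxfl',151,166),('boxfr',268,172),('boxrr',284,150)]:
    p=onz(d,u,v,0);print(n,p.round())
p=onz(d,268,172,0)
for h in (100,150,200,250): print(h,np.round(proj(d,[p[0],p[1],h]),0))
q=onz(d,284,150,0)
for h in (150,200,300,400): print(h,np.round(proj(d,[q[0],q[1],h]),0))
c=onz(d,253,197,45);n=onz(d,263,210,33);print(c,n,n-c,np.linalg.norm(n-c))
s=shot('side','side0.png')
print(s['extrinsics'].round(2).tolist())
```

```text
boxfl [ 310. -517.    0.]
boxfr [ 317. -188.    0.]
boxrr [ 160. -148.    0.]
100 [269. 138.]
150 [269. 119.]
200 [270. 100.]
250 [270.  80.]
150 [286. 102.]
200 [287.  85.]
300 [288.  49.]
400 [290.   9.]
[ 533.66851113 -210.37951893   45.        ] [ 566.35300904 -185.93883464   33.        ] [ 32.68449791  24.44068429 -12.        ] 42.53966916024317
[[1.0, 0.0, -0.02, 547.99], [-0.02, 0.51, -0.86, -987.12], [0.01, 0.86, 0.51, 550.71], [0.0, 0.0, 0.0, 1.0]]
```

View pics/side0.png

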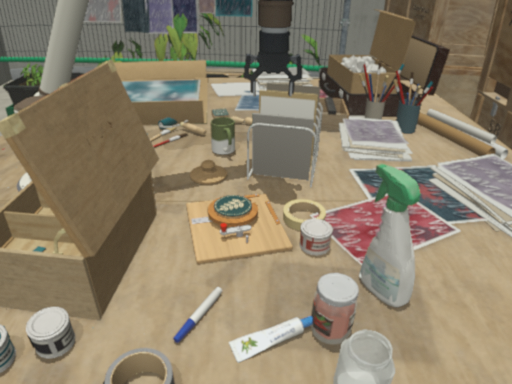

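The side view shows the tool box is at x<320. The block region is clear above, and the lid leans over the box only. I'm moving the wrist camera over the jig, with the opening at about 55 mm for a two-fingertip turn.

servo_tool([
  [0.65,4,1.4,0,0,0,0],
  [0.65,4,1.4,0,0,0,0],
  [0.65,4,1.4,0,0,0,0],
  [0.65,4,1.4,0,0,0,0],
  [0.65,4,1.4,0,0,0,0],
  [0.65,4,1.4,0,0,0,0],
  [0.65,0,0,0,0,0,0],
  [0.65,0,0,0,0,0,0],
])

```text
clock: 0.95
position: [540.4, -240.8, 242.0]
ee_rot: [-0.706, 0.708, 0.0, -0.0]
contact_force: [-0.5, -0.5, -0.0]
gripper_width: 55.4
```

Run:
```python
from h import *
shot('wrist','w1.png');s=read_state();print(s['position'],s['gripper_width'],s['contact_force'],s['joints'])
```

```text
[ 540.82600753 -240.02201628  241.98687407] 55.38288959920658 [ 0.22085509  0.01520119 -0.00490889] [-1.44352629e-01  3.28700264e-01 -7.71564249e-02 -2.77818100e-04
 -1.16544848e+00  1.43778187e-01]
```

View pics/w1.png

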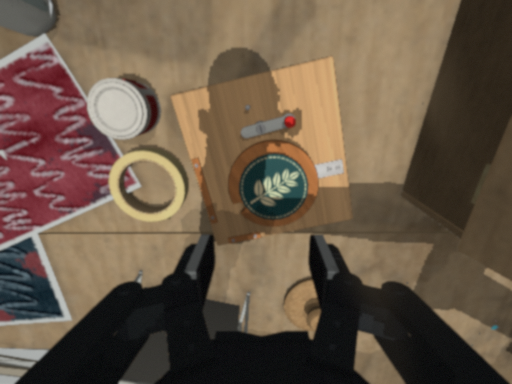

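The wrist view shows the lino centre at about (275,187), the steel tab and pin at (328,170), the red knob at (290,121) and the sprig stem toward lower left (253,200). Next I measure these more exactly.

Run:
```python
from h import *
d=load('w1.png');im=d['image'];hsv=cv2.cvtColor(im,cv2.COLOR_RGB2HSV)
def big(m,roi):
    z=np.zeros_like(m);x0,x1,y0,y1=roi;z[y0:y1,x0:x1]=m[y0:y1,x0:x1]
    c=max(cv2.findContours(z,0,2)[0],key=cv2.contourArea);return c
c=big(cv2.inRange(hsv,(75,60,15),(105,255,130)),(225,325,135,235))
h=cv2.convexHull(c);e=cv2.fitEllipse(h);print('lino',e);C=onz(d,*e[0],45);print('C',C)
k=big(cv2.inRange(hsv,(0,170,110),(5,255,255))|cv2.inRange(hsv,(174,170,110),(180,255,255)),(260,320,100,145));m=cv2.moments(k)
u=(m['m10']/m['m00'],m['m01']/m['m00']);print('knob',u,cv2.contourArea(k));Kp=onz(d,*u,46);print(Kp)
t=big(cv2.inRange(hsv,(0,0,150),(180,45,255)),(310,360,150,190));m=cv2.moments(t);u=(m['m10']/m['m00'],m['m01']/m['m00']);T=onz(d,*u,12);print('tab',u,T,np.degrees(np.arctan2(*(T-C)[1::-1])))
# board corners
for p in [(172,96),(332,57),(351,217)]: print(p,onz(d,*p,12).round(1))
# ring
out=[]
for a in range(0,360,4):
    r=np.radians(a);p=C+[55.5*np.cos(r),55.5*np.sin(r),-12];x,y=proj(d,p);out.append((a,tuple(im[int(round(y)),int(round(x))].tolist())))
print(out)
v=im[110:250,200:360];cv2.imwrite('pics/c1.png',cv2.resize(v[:,:,::-1],None,fx=5,fy=4.2,interpolation=2) if 0 else cv2.resize(v[:,:,::-1],(640,560),interpolation=2))
```

```text
lino ((272.20452880859375, 185.5937042236328), (54.01622772216797, 59.446495056152344), 69.66382598876953)
C [ 526.9661436  -217.35179577   45.        ]
knob (289.54794520547944, 121.53196347031962) 73.0
[ 507.3010064  -297.50274963   46.        ]
tab (329.274322169059, 168.3269537480064) [ 446.78925812 -231.32727563   12.        ] -170.11222446579
(172, 96) [ 653.7 -326.4   12. ]
(332, 57) [ 454.7 -370.5   12. ]
(351, 217) [ 408.9 -157.3   12. ]
[(0, (100, 65, 37)), (4, (101, 64, 35)), (8, (102, 66, 37)), (12, (96, 62, 34)), (16, (97, 63, 38)), (20, (94, 60, 34)), (24, (94, 60, 35)), (28, (94, 62, 35)), (32, (108, 81, 55)), (36, (117, 92, 64)), (40, (103, 82, 56)), (44, (70, 46, 27)), (48, (93, 59, 34)), (52, (81, 52, 30)), (56, (77, 50, 28)), (60, (79, 51, 29)), (64, (81, 53, 30)), (68, (81, 53, 31)), (72, (81, 51, 29)), (76, (79, 51, 29)), (80, (76, 51, 31)), (84, (77, 52, 30)), (88, (86, 57, 32)), (92, (88, 56, 33)), (96, (100, 66, 41)), (100, (100, 68, 42)), (104, (102, 67, 39)), (108, (101, 67, 40)), (112, (97, 64, 38)), (116, (99, 65, 39)), (120, (110, 71, 42)), (124, (103, 68
[... 580 characters left out ...]
, 117, 68)), (232, (175, 114, 67)), (236, (158, 102, 60)), (240, (162, 105, 61)), (244, (158, 103, 59)), (248, (154, 100, 58)), (252, (136, 87, 52)), (256, (104, 67, 39)), (260, (90, 59, 34)), (264, (85, 55, 30)), (268, (88, 58, 33)), (272, (96, 63, 36)), (276, (93, 60, 36)), (280, (89, 59, 35)), (284, (87, 57, 33)), (288, (95, 62, 36)), (292, (94, 60, 35)), (296, (93, 63, 38)), (300, (96, 62, 36)), (304, (96, 63, 37)), (308, (95, 65, 40)), (312, (96, 62, 36)), (316, (98, 64, 38)), (320, (93, 62, 38)), (324, (97, 65, 40)), (328, (99, 65, 38)), (332, (101, 66, 41)), (336, (102, 67, 39)), (340, (105, 69, 40)), (344, (98, 65, 38)), (348, (96, 61, 33)), (352, (95, 62, 36)), (356, (100, 65, 38))]
```

View pics/c1.png

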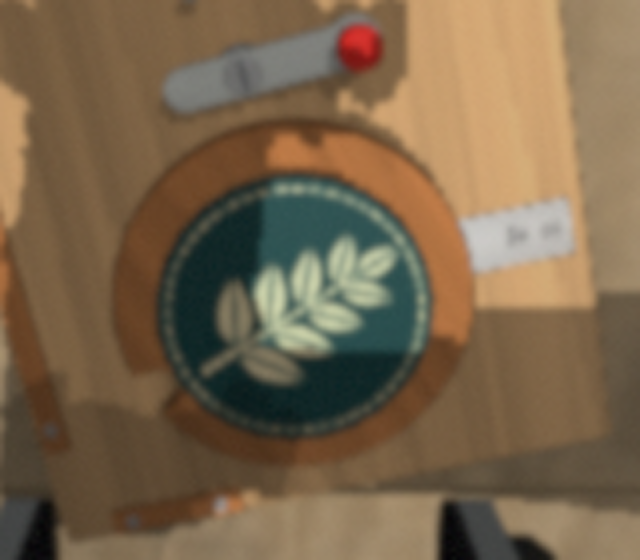

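servo_tool([
  [0.6,-2.4,1.6,0,0,0,0],
  [0.6,0,0,1.9,0,0,8.5],
  [0.6,0,0,1.9,0,0,8.5],
  [0.6,0,0,1.9,0,0,8.5],
  [0.6,0,0,1.9,0,0,8.5],
  [0.6,0,0,1.9,0,0,8.5],
  [0.6,0,0,1.9,0,0,8.5],
  [0.6,0,0,1.9,0,0,8.5],
  [0.6,0,0,1.9,0,0,8.5],
  [0.6,0,0,1.9,0,0,8.5],
  [0.6,0,0,0,0,0,0],
  [0.6,0,0,0,0,0,0],
])

```text
clock: 2.2
position: [525.6, -215.1, 71.4]
ee_rot: [-0.12, 0.993, -0.0, -0.0]
contact_force: [-0.6, 0.2, 0.5]
gripper_width: 51.2
```

Run:
```python
from h import *
s=read_state();print(s['position'],s['ee_rot'],s['gripper_width'],s['contact_force'],s['joints'])
d=load('w1.png')
C=onz(d,274,186.5,45);n=onz(d,239.5,207.5,36);print(C,n,np.hypot(*(n-C)[:2]),np.degrees(np.arctan2(*(n-C)[1::-1])))
st=onz(d,251,203.5,45);lf=onz(d,298,172,45);print(np.degrees(np.arctan2(*(st-lf)[1::-1])))
```

```text
[ 525.57867254 -215.13833229   71.44421308] [-1.20052738e-01  9.92767495e-01 -1.06632535e-04 -1.72463084e-04] 51.22646664180695 [-0.56182677  0.19612135  0.47684883] [-1.03142549e-01  4.68685366e-01 -3.44689373e-01  4.13827617e-04
 -7.57710713e-01 -1.22726841e+00]
[ 524.64235433 -216.11507805   45.        ] [ 570.68843821 -183.18295671   36.        ] 56.61065674388341 35.572318812638244
35.40798436309612
```

Notch at 35.5° and pin at about 192°, so the block needs +156° CCW. Descending to contact in small steps.

servo_tool([
  [0.6,0,0,1.2,0,0,0],
  [0.6,0,0,0.3,0,0,0],
  [0.6,0,0,0,0,0,0],
  [0.6,0,0,0,0,0,0],
])

```text
clock: 2.6
position: [525.1, -216.0, 56.6]
ee_rot: [-0.118, 0.993, -0.0, 0.0]
contact_force: [-0.3, 0.2, -0.3]
gripper_width: 51.2
```

servo_tool([
  [0.6,0,0,0.2,0,0,0],
  [0.6,0,0,0,0,0,0],
])

```text
clock: 2.8
position: [524.9, -216.0, 54.3]
ee_rot: [-0.118, 0.993, 0.0, 0.0]
contact_force: [0.3, -0.1, 1.0]
gripper_width: 51.0
```

servo_tool([
  [0.6,0,0,0.2,0,0,0],
  [0.6,0,0,0,0,0,0],
])

```text
clock: 3.0
position: [525.2, -216.1, 52.5]
ee_rot: [-0.118, 0.993, -0.0, 0.0]
contact_force: [0.2, 0.2, 1.5]
gripper_width: 51.4
```

servo_tool([
  [0.6,0,0,0.1,0,0,0],
  [0.6,0,0,0,0,0,0],
])

```text
clock: 3.2
position: [525.2, -216.1, 52.0]
ee_rot: [-0.118, 0.993, -0.0, 0.0]
contact_force: [-0.3, 0.1, 4.4]
gripper_width: 51.2
```

servo_tool([
  [0.6,0,0,0.1,0,0,0],
  [0.6,0,0,0,0,0,0],
])

```text
clock: 3.4
position: [525.3, -216.1, 51.1]
ee_rot: [-0.118, 0.993, -0.0, 0.0]
contact_force: [-0.7, 0.7, 5.9]
gripper_width: 51.3
```

servo_tool([
  [0.6,0,0,0.1,0,0,0],
  [0.6,0,0,0,0,0,0],
])

```text
clock: 3.6
position: [525.3, -216.1, 50.4]
ee_rot: [-0.118, 0.993, -0.0, 0.0]
contact_force: [-1.2, 0.3, 7.4]
gripper_width: 51.4
```

servo_tool([
  [0.6,0,0,-0.1,0,0,-3],
  [0.6,0,0,0,0,0,-6],
  [0.6,0,0,0,0,0,-6],
  [0.6,0,0,0,0,0,-6],
  [0.6,0,0,0,0,0,-6],
  [0.6,0,0,0,0,0,-6],
  [0.6,0,0,0,0,0,-6],
  [0.6,0,0,0,0,0,-6],
  [0.6,0,0,0,0,0,-6],
  [0.6,0,0,0,0,0,-6],
  [0.6,0,0,0,0,0,-6],
  [0.6,0,0,0,0,0,-6],
])

```text
clock: 4.8
position: [525.4, -215.7, 50.5]
ee_rot: [-0.661, 0.75, -0.0, 0.0]
contact_force: [0.2, 1.3, 2.4]
gripper_width: 51.4
```

servo_tool([
  [0.6,0,0,0,0,0,-6],
  [0.6,0,0,0,0,0,-6],
  [0.6,0,0,0,0,0,-6],
  [0.6,0,0,0,0,0,-6],
  [0.6,0,0,0,0,0,-6],
  [0.6,0,0,0,0,0,-6],
  [0.6,0,0,0,0,0,-6],
  [0.6,0,0,0,0,0,-6],
  [0.6,0,0,0,0,0,-6],
  [0.6,0,0,0,0,0,-6],
  [0.6,0,0,0,0,0,-6],
  [0.6,0,0,0,0,0,-6],
])

```text
clock: 6.0
position: [524.8, -215.8, 50.4]
ee_rot: [0.976, -0.219, -0.0, -0.0]
contact_force: [-0.9, -0.2, 2.9]
gripper_width: 51.0
```

servo_tool([
  [0.6,0,0,0,0,0,-6],
  [0.6,0,0,0,0,0,-6],
  [0.6,0,0,0,0,0,-4],
  [0.6,0,0,0,0,0,0],
  [0.6,0,0,0,0,0,0],
])

```text
clock: 6.5
position: [525.1, -216.0, 50.4]
ee_rot: [0.997, -0.083, 0.0, 0.0]
contact_force: [-0.4, -0.6, 1.9]
gripper_width: 51.1
```

Run:
```python
from h import *
d=shot('wrist','w2.png');s=read_state();print(s['position'],s['ee_rot'],s['contact_force'],s['joints'])
shot('side','s2.png')
cs=np.array([525,-216])
for a in (185,192,199): print(a,proj(d,[525+55.5*np.cos(np.radians(a)),-216+55.5*np.sin(np.radians(a)),36]))
```

```text
[ 525.08186242 -216.01086829   50.38979368] [ 9.96515587e-01 -8.34066562e-02  1.13954033e-04  2.77089539e-05] [-0.71436924 -0.21836144  2.48561727] [-1.04952968e-01  4.97857531e-01 -3.62817836e-01  7.75096678e-05
 -7.09891918e-01  1.50868318e+00]
185 (np.float64(281.2072742002806), np.float64(312.32578737425945))
192 (np.float64(290.78256604051023), np.float64(309.8517677752397))
199 (np.float64(300.03240946928236), np.float64(306.44519197837144))
```

View pics/w2.png

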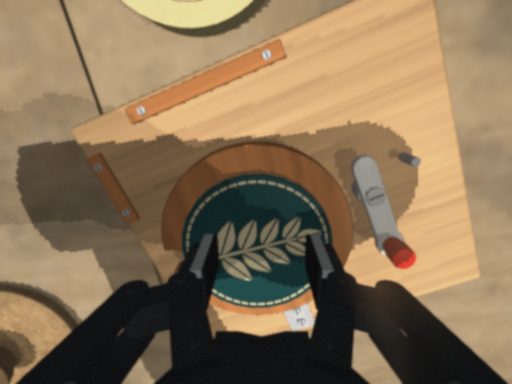

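The view (camera now on the +x side) shows the stem end at about (217,247) and the tip at (315,230). The block lags the fingers (slip) and stands at roughly 100°. I'll lift off, turn back and press a bit harder.

Run:
```python
from h import *
d=load('w2.png');a=onz(d,217,247,44);b=onz(d,313,231,44);print(np.degrees(np.arctan2(*(a-b)[1::-1])))
C=onz(d,257,241,44);print(C)
```

```text
91.05970431087407
[ 531.18096584 -214.9809633    44.        ]
```

servo_tool([
  [0.6,0,0,-1.0,0,0,0],
  [0.6,0,0,0,0,0,8.5],
  [0.6,0,0,0,0,0,8.5],
  [0.6,0,0,0,0,0,8.5],
  [0.6,0,0,0,0,0,8.5],
  [0.6,0,0,0,0,0,8.5],
  [0.6,0,0,0,0,0,8.5],
  [0.6,0,0,0,0,0,8.5],
  [0.6,0,0,0,0,0,8.5],
  [0.6,0,0,0,0,0,8.5],
  [0.6,0,0,0,0,0,8.5],
  [0.6,0,0,0.8,0,0,8.5],
])

```text
clock: 7.8
position: [525.9, -216.1, 53.6]
ee_rot: [-0.62, 0.785, -0.001, 0.001]
contact_force: [-0.0, -0.0, -1.2]
gripper_width: 51.1
```

servo_tool([
  [0.6,0,0,0.3,0,0,0],
  [0.6,0,0,0,0,0,0],
  [0.6,0,0,0,0,0,0],
])

```text
clock: 8.1
position: [524.9, -216.0, 50.1]
ee_rot: [-0.624, 0.782, -0.0, -0.0]
contact_force: [-1.4, 0.4, 5.3]
gripper_width: 51.4
```

servo_tool([
  [0.6,0,0,0,0,0,-5],
  [0.6,0,0,0,0,0,-5],
  [0.6,0,0,0,0,0,-5],
  [0.6,0,0,0,0,0,-5],
])

```text
clock: 8.5
position: [525.7, -215.6, 50.1]
ee_rot: [0.751, -0.661, 0.001, -0.001]
contact_force: [0.4, 3.6, 3.9]
gripper_width: 50.7
```

servo_tool([
  [0.6,0,0,0.05,0,0,-5],
  [0.6,0,0,0,0,0,-5],
  [0.6,0,0,0,0,0,-5],
  [0.6,0,0,0,0,0,-5],
  [0.6,0,0,0,0,0,-5],
  [0.6,0,0,0,0,0,-5],
  [0.6,0,0,0,0,0,-5],
  [0.6,0,0,0,0,0,-5],
])

```text
clock: 9.3
position: [525.6, -215.4, 50.1]
ee_rot: [0.931, -0.364, 0.001, -0.0]
contact_force: [-0.8, 3.7, 7.7]
gripper_width: 51.3
```

```bash
cat > ang.py <<'E'
from h import *
import sys
def ang(f,zt=43,C=np.array([525,-216])):
    d=load(f);im=d['image'];
    # polar rectify of lino face
    n=[]
    xs=np.arange(-43,43.1,.5);g=np.zeros((len(xs),len(xs),3),np.uint8)
    mx=np.zeros(g.shape[:2],np.float32);my=mx.copy()
    S=62;xs=np.arange(-S,S+.1,.5);mx=np.zeros((len(xs),)*2,np.float32);my=mx.copy();mx2=mx.copy();my2=mx.copy()
    for i,y in enumerate(-xs):
        for j,x in enumerate(xs):
            z=zt if x*x+y*y<46**2 else zt-9
            mx[i,j],my[i,j]=proj(d,[C[0]+x,C[1]+y,z])
    r=cv2.remap(im,mx,my,1);return r
if __name__=='__main__':
    f=sys.argv[1];shot('wrist',f);s=read_state();print(s['position'],s['contact_force'],s['clock'])
    r=ang(f);cv2.imwrite('pics/r_'+f,cv2.resize(r[:,:,::-1],None,fx=2,fy=2))
E
python3 ang.py w3.png
```

```text
[ 525.9810294  -215.59785168   50.11454576] [0.07935647 2.10801921 5.35547234] 9.35
```

View pics/r_w3.png

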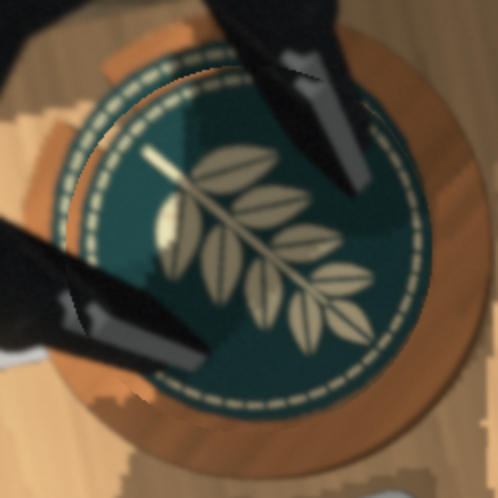

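The rectified view (world x right, y up) shows the stem end at (145,148), the tip at (370,340) and the notch at about (88,100), so the angle is about 139°. The fingers now carry the block well, with about 53° left.

servo_tool([
  [0.6,0,0,0,0,0,-5],
  [0.6,0,0,0,0,0,-5],
  [0.6,0,0,0,0,0,-5],
  [0.6,0,0,0,0,0,-5],
  [0.6,0,0,0,0,0,-5],
  [0.6,0,0,0,0,0,-5],
  [0.6,0,0,0,0,0,-5],
  [0.6,0,0,0,0,0,-5],
  [0.6,0,0,0,0,0,-5],
  [0.6,0,0,0,0,0,-5],
])

```text
clock: 10.35
position: [526.5, -216.0, 50.0]
ee_rot: [0.998, 0.064, 0.002, 0.0]
contact_force: [0.8, 2.2, 6.1]
gripper_width: 51.3
```

```bash
cat > pca.py <<'E'
from ang import *
def pca(f):
    r=ang(f);h=cv2.cvtColor(r,cv2.COLOR_RGB2HSV)
    yy,xx=np.mgrid[-62:62.1:.5,-62:62.1:.5]
    m=(h[...,0]>15)&(h[...,0]<40)&(h[...,1]<130)&(h[...,2]>70)&(np.hypot(xx,yy)<37)
    p=np.c_[xx[m],-yy[m]];w,v=np.linalg.eigh(np.cov(p.T));return m.sum(),p.mean(0),np.degrees(np.arctan2(v[1,1],v[0,1]))%180
if __name__=='__main__':
    for f in sys.argv[1:]: print(f,pca(f))
E
python3 ang.py w4.png; python3 pca.py w1.png w3.png w4.png
```

```text
[ 526.4929992  -215.95159359   50.07354771] [-0.08621083  0.68100305  6.16640902] 10.4
w1.png (np.int64(3533), array([6.75247665, 7.2589867 ]), np.float64(29.923394915322007))
w3.png (np.int64(5196), array([2.3801963 , 0.88375674]), np.float64(139.72808887475517))
w4.png (np.int64(5381), array([2.22254228, 2.18110017]), np.float64(2.2897520668608706))
```

servo_tool([
  [0.6,0,0,0,0,0,-5],
  [0.6,0,0,0,0,0,-6],
  [0.6,0,0,0,0,0,0],
])

```text
clock: 10.7
position: [526.5, -215.9, 50.1]
ee_rot: [0.987, 0.158, 0.002, 0.001]
contact_force: [0.1, 2.0, 6.0]
gripper_width: 51.0
```

```bash
python3 ang.py w5.png; python3 pca.py w5.png
```

```text
[ 526.47517399 -215.91949525   50.0714455 ] [0.44826687 2.23114964 6.29591358] 10.75
w5.png (np.int64(5387), array([2.22777056, 2.41637275]), np.float64(14.224791662175306))
```

View pics/r_w5.png

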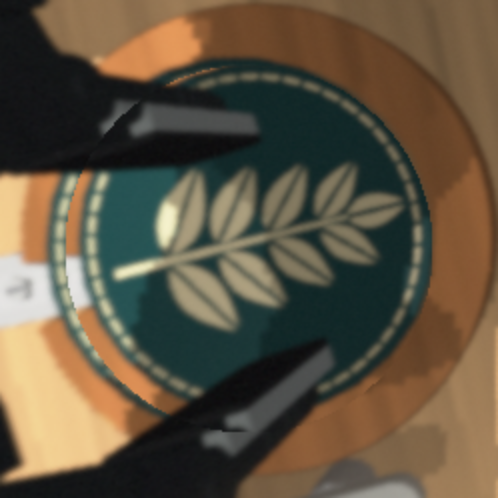

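The rectified view shows the steel tab at (20,292) lined up with the notch at about (65,290), and the stem at 193°. In register, so pressing down.

servo_tool([
  [0.6,0,0,0.3,0,0,0],
  [0.6,0,0,0.3,0,0,0],
  [0.6,0,0,0.3,0,0,0],
  [0.6,0,0,0,0,0,0],
])

```text
clock: 11.15
position: [526.5, -216.0, 40.8]
ee_rot: [0.988, 0.157, 0.002, 0.001]
contact_force: [1.4, 1.2, 4.7]
gripper_width: 51.3
```

servo_tool([
  [0.6,0,0,0.2,0,0,0],
  [0.6,0,0,0.2,0,0,0],
  [0.6,0,0,0.2,0,0,0],
  [0.6,0,0,0,0,0,0],
])

```text
clock: 11.55
position: [526.6, -216.0, 40.6]
ee_rot: [0.987, 0.158, 0.002, 0.001]
contact_force: [-9.8, 8.6, 37.8]
gripper_width: 51.5
```

Seated (the TCP came down about 12 mm and the force rose to 38 N on the stop). Lifting off, shutting the gripper and turning so tool x points along the knob's first push direction.

servo_tool([
  [0.6,0,0,-2,0,0,0],
  [0.6,0,0,-2,0,0,0],
  [0,0,0,0,0,0,8.5],
  [0,0,0,0,0,0,8.5],
  [0,0,0,0,0,0,8.5],
  [0,0,0,0,0,0,8.5],
  [0,0,0,0,0,0,8.5],
  [0,0,0,0,0,0,8.5],
  [0,0,0,0,0,0,8.5],
  [0,0,0,0,0,0,8.5],
  [0,0,0,0,0,0,8.5],
  [0,0,0,0,0,0,8.5],
])

```text
clock: 12.75
position: [524.8, -216.0, 73.5]
ee_rot: [0.832, -0.554, -0.0, 0.0]
contact_force: [0.4, -0.3, -0.2]
gripper_width: -0.3
```

servo_tool([
  [0,0,0,0,0,0,8.5],
  [0,0,0,0,0,0,2.5],
  [0,0,0,0,0,0,0],
  [0,0,0,0,0,0,0],
])

```text
clock: 13.15
position: [524.8, -216.0, 73.6]
ee_rot: [0.778, -0.629, -0.0, 0.0]
contact_force: [0.3, -0.7, -0.6]
gripper_width: 0.3
```

Run:
```python
from h import *
from scipy.spatial.transform import Rotation as R
d=shot('wrist','w6.png');s=read_state();M=R.from_quat(s['ee_rot']).as_matrix();P=s['position'];print(P,M.round(3).tolist(),s['contact_force'],s['joints'],s['gripper_width'])
im=d['image'];hsv=cv2.cvtColor(im,cv2.COLOR_RGB2HSV)
m=cv2.inRange(hsv,(0,170,90),(5,255,255))|cv2.inRange(hsv,(174,170,90),(180,255,255))
cs=sorted(cv2.findContours(m,0,2)[0],key=cv2.contourArea)[-4:]
for c in cs:
    mm=cv2.moments(c);u=(mm['m10']/mm['m00'],mm['m01']/mm['m00']);p=onz(d,*u,44);print(cv2.contourArea(c),np.round(u),p.round(1))
t=np.array([500.2,-272.4,48]);print('move tool cm',(M.T@(t-P))/10)
```

```text
[ 524.87387014 -215.98830742   73.68070465] [[0.209, -0.978, -0.0], [-0.978, -0.209, 0.0], [-0.0, 0.0, -1.0]] [-0.58042219 -0.13272246 -0.42485734] [-1.04997580e-01  4.65203897e-01 -3.43343735e-01 -5.28253840e-05
 -7.62474790e-01  3.15601551e-01] 0.17985271504268702
399.0 [322. 113.] [ 507.  -297.6   44. ]
move tool cm [5.00112455 3.59144535 2.56827739]
```

View pics/w6.png

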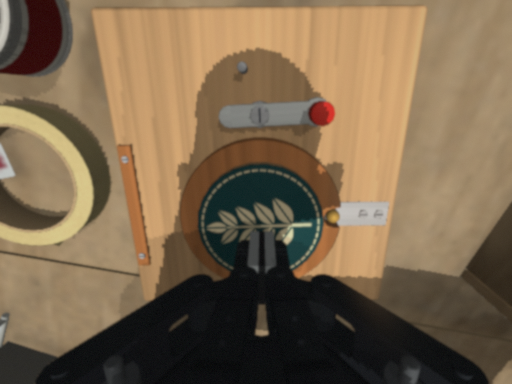

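The picture shows the brass pin at (332,216) sitting in the notch with the block seated, and the knob at (321,113), i.e. world (507,-297.6). Moving behind the knob.

servo_tool([
  [0,2.5,1.8,0,0,0,0],
  [0,2.4,1.8,0,0,0,0],
  [0,0,0,1.3,0,0,0],
  [0,0,0,1.2,0,0,0],
  [0,0,0,0,0,0,0],
])

```text
clock: 13.7
position: [498.6, -270.6, 46.6]
ee_rot: [0.777, -0.629, -0.002, 0.001]
contact_force: [0.3, 0.2, -0.7]
gripper_width: -0.0
```

servo_tool([
  [0,0.4,0,0,0,0,0],
  [0,0.4,0,0,0,0,0],
  [0,0,0,0,0,0,0],
])

```text
clock: 14.0
position: [502.3, -279.4, 49.1]
ee_rot: [0.777, -0.629, 0.0, -0.0]
contact_force: [0.8, -0.6, -0.1]
gripper_width: 0.1
```

servo_tool([
  [0,0.386,0.168,0,0,0,-6],
  [0,0.386,0.168,0,0,0,-6],
  [0,0.386,0.168,0,0,0,-6],
  [0,0.386,0.168,0,0,0,-6],
  [0,0,0,0,0,0,0],
])

```text
clock: 14.5
position: [501.2, -296.1, 49.2]
ee_rot: [0.891, -0.454, 0.0, -0.0]
contact_force: [0.4, 0.4, 0.9]
gripper_width: -0.0
```

```bash
cat > knob.py <<'E'
from h import *
import sys
for n in('wrist','side'):
    d=shot(n,n+sys.argv[1]);im=d['image'];hsv=cv2.cvtColor(im,cv2.COLOR_RGB2HSV)
    m=cv2.inRange(hsv,(0,170,90),(6,255,255))|cv2.inRange(hsv,(174,170,90),(180,255,255))
    for c in sorted(cv2.findContours(m,0,2)[0],key=cv2.contourArea)[-4:]:
        mm=cv2.moments(c)
        if mm['m00']<5: continue
        u=(mm['m10']/mm['m00'],mm['m01']/mm['m00']);p=onz(d,*u,44)
        if abs(p[0]-525)<70 and abs(p[1]+300)<60:
            v=p[:2]-[540.8,-290.3];print(n,mm['m00'],np.round(u),p.round(1),'q',-(np.arctan2(v[1],v[0])+np.pi/2-np.radians(12)))
print(read_state()['contact_force'])
E
python3 knob.py a.png
```

```text
wrist 408.5 [259. 223.] [ 513.3 -309.6   44. ] q 1.167599863064926
side 24.0 [226. 230.] [ 513.5 -311.5   44. ] q 1.1207330246117795
[ 1.67468824  0.22366756 -0.20062934]
```

The catch is following (q ≈ 1.15). Continuing the arc.

servo_tool([
  [0,0.386,0.168,0,0,0,-6],
  [0,0.386,0.168,0,0,0,-6],
  [0,0.386,0.168,0,0,0,-6],
  [0,0.386,0.168,0,0,0,-6],
  [0,0.386,0.168,0,0,0,-6],
  [0,0.386,0.168,0,0,0,-6],
  [0,0.386,0.168,0,0,0,-6],
  [0,0.386,0.168,0,0,0,-6],
  [0,0,0,0,0,0,0],
])

```text
clock: 15.5
position: [519.0, -323.2, 48.8]
ee_rot: [0.999, -0.053, -0.0, -0.0]
contact_force: [-0.4, 0.7, -0.1]
gripper_width: 0.2
```

servo_tool([
  [0,0.386,0.168,0,0,0,-6],
  [0,0.386,0.168,0,0,0,-6],
  [0,0.386,0.168,0,0,0,-6],
  [0,0,0,0,0,0,0],
])

```text
clock: 15.9
position: [530.5, -328.2, 48.8]
ee_rot: [0.995, 0.103, -0.0, 0.0]
contact_force: [-0.6, 0.6, 0.1]
gripper_width: -0.1
```

```bash
python3 knob.py b.png
```

```text
wrist 471.5 [258. 221.] [ 548.9 -323.5   44. ] q -0.02851731883152625
side 19.0 [242. 234.] [ 548.7 -326.5   44. ] q -0.005870844046981294
[ 0.50198075 -1.06096032 -1.24968265]
```

Nearly on the stop. A small extra push until the force rises, then back off and rise.

servo_tool([
  [0,0.2,0,0,0,0,0],
  [0,0.2,0,0,0,0,0],
  [0,0,0,0,0,0,0],
])

```text
clock: 16.3
position: [532.5, -327.7, 48.7]
ee_rot: [0.995, 0.104, -0.002, -0.0]
contact_force: [-4.6, -2.4, 2.6]
gripper_width: -0.2
```

servo_tool([
  [0,-0.8,0,0,0,0,0],
  [0,-0.6,0,0,0,0,0],
  [0,0,0,-3,0,0,0],
  [0,0,0,-4,0,0,0],
  [0,-4,0,-4,0,0,0],
  [0,-3,0,0,0,0,0],
  [0,0,0,0,0,0,0],
  [0,0,0,0,0,0,0],
])

```text
clock: 17.1
position: [456.4, -344.0, 154.6]
ee_rot: [0.995, 0.104, 0.001, 0.0]
contact_force: [0.0, 0.4, -0.5]
gripper_width: -0.3
```

```bash
python3 knob.py c.png
```

```text
wrist 149.0 [259.  82.] [ 550.2 -323.2   44. ] q -0.06790273917864004
side 20.0 [243. 234.] [ 549.6 -324.7   44. ] q -0.04032197188805481
[ 0.6367393   1.28827772 -0.40308101]
```

View pics/wristc.png

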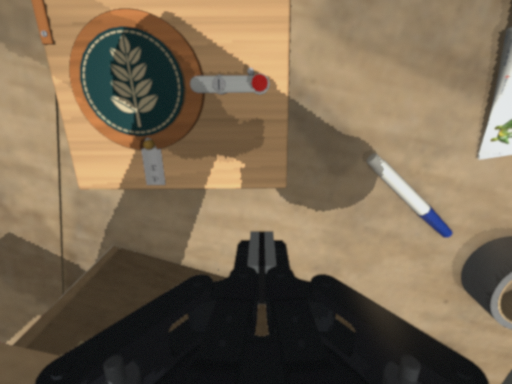

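The picture shows the catch arm across (190–270, 84) with its nose over the rim, resting against its peg. The notch is at the pin (148,148), and the arm is clear of everything.

```bash
python3 -c "
from bench import *
print(job_done())"
```

```text
the job is handed in; nothing more can be done
None
```

The job is done and handed in at about 17 s of the 56 s allowed; it reports no verdict.

- **Turning:** I turned the block about 156° counter-clockwise with two fingertips straddling its axis. The first pass slipped, so I lifted off, turned the fingers back and repeated it with a firmer press.
- **Pressing:** The fingers went down about 12 mm in total, until the force rose sharply to 38 N on the stop. That is above anything else in the run and close to the 40 N limit for the arm and gripper body, but only the fingertips were touching.
- **Catch:** I pushed the red knob round its arc with the closed fingers until the force rose to about 5 N on the stop, then withdrew.

**Last checks:**
- The camera picture shows the pin in the notch and the catch's nose over the rim.
- The catch reads -0.07 rad from the wrist view and -0.04 rad from the side view. Both are slightly past closed, which fits my 1–2 mm pose error.
- The arm was clear of everything.
- I did not re-measure the baren, tin or tape, but the arm never went near them.

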